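Clamp the coin frame into its shelf mount

TASK

Stand the coin frame upright in the slot of the steel clamp, let go of it while the hinged bail with the bar handle is still open, then swing the bail all the way down so that it presses the frame fully home and stays shut. Leave the tube, bowl, tin and loupe where they are.

Things in the scene. Friction and masses are not known exactly. Their poses are not given: they have to be found in the camera images.
- frame: Coin frame: clear acrylic block with a dark insert and a brass coin showing on each broad face; loose, standing upright on the shelf. 56 mm along its x, 18 mm thick along its y, 70 mm tall along its z, about 0.09 kg. Origin: centre of its underside, z up. Same both ways round (half turn about z). Grip it across the 18 mm thickness near its top.
- clamp: Fixed steel clamp on a beech foot 150 x 104 x 16 mm (x -61 to +89, y +-52). Origin: on the shelf surface under the centre of its slot, z up. The frame goes upright into the slot with its 56 mm width along the clamp's x. Two hinge posts at x = 58, y = +-39 mm, 106 mm high, carry the bail.
- slot_mouth (a point): Centre of the slot's mouth, 50 mm above the shelf, on the clamp's z axis; axes as the clamp's. The slot is open at the top, 59 mm (along x) by 21 mm (along y) inside, 1.5 mm play all round the frame; 4 mm walls, flared outward from 42 mm height up to the mouth.
- seat (a joint): Sprung black seat, the floor of the slot, in m pressed down: 0 = up (its top 32 mm above the shelf, 18 mm below the mouth), stop at 0.012. It bears the frame's weight without sinking, yields from 3 N and needs 7 N at 0.010. With the frame in and the bail fully shut it reads 0.010 (fully home).
- bail (a joint): Hinged steel bail, rad: 0 = shut (level, over the slot; stop), 1.57 upright, 1.95 widest open; starts open. Friction hinge, stays where left; shutting it takes 5 N at the handle, 8 N at the end. Hinge axis along the clamp's y at x = 58, z = 98 mm. 8 mm side rods at y = +-30 mm; a 12 mm rubber cross bar 58 mm from the hinge meets the frame's top at about 0.17 rad and presses it down.
- bail_handle (a point): Middle of the bail's handle, a round steel bar 12 mm thick along the clamp's y, 50 mm free between the side rods. In the clamp's frame it is at x = 58 - 125 cos(angle), y = 0, z = 98 + 125 sin(angle) mm: it swings up and away to +x as the bail opens. Pinch it from above, fingers closing along the clamp's x (the bar turns between them), or push it.
- tube: Bystander: upright aluminium coin tube, 39 mm across, 75 mm tall. Origin: centre of its underside.
- bowl: Bystander: porcelain sorting bowl, 110 mm across, 42 mm tall. Origin: centre of its underside.
- tin: Bystander: squat pewter coin tin, 84 mm across, 36 mm tall. Origin: centre of its underside.
- loupe: Bystander: loupe lying flat, brass ring 59 mm across with a horn handle along its -x, 134 mm long in all, 9 mm thick. Origin: underside of the ring's centre.
Things that resemble listed ones, but are neither listed nor needed, are in the scene too. There is more than one size of the clamp; the one meant has the size given above.

How it is judged:
By the outcome, as a careful person would: the job done as asked, in the order asked, and still so for the second after the job is handed in, with the robot touching nothing.
It also fails if it takes over 64 s, if anything falls off the work surface, if the arm or the gripper's body presses on something with over 40 N, if the wrist force passes 120 N, or if a joint passes its speed limit or range.

ROBOT

A 7-joint arm with a two-finger parallel gripper is mounted at the origin on the work surface. World frame = base frame: x ahead of the robot, y to its left, z up, the work surface at z = 0. Lengths are in m, angles in rad, forces in N, time in s.
With the tool pointing down it reaches from about 0.4 to 0.9 m from the base axis. Payload 5.6 kg.
Tool frame: the origin (TCP) lies midway between the tips of the shut fingers; the grasp point (between the pads) lies 19 mm behind it; z points along the fingers, y is the line along which they close (so a half turn about z gives the same grasp; the last joint's range is limited). The gripper opens to 92 mm and grips with 3 to 60 N. Pads are 20 mm wide; open, the fingers measure 128 mm over their backs; the gripper's body (75 mm by 189 mm) begins 69 mm behind the grasp point.
Start: joints at [-1.255, 0.468, -0.012, 1.603, 0.006, 1.071, -0.056], TCP at [0.228, 0.609, 0.185] pointing down, gripper open.
Joint ranges: [-2.53, 2.53], [-0.31, 2.02], [-1.57, 1.55], [0.28, 2.44], [-1.29, 4.43], [0.15, 1.84], [-2.92, 2.92]. Speed limits (rad/s): [2.57, 2.57, 3.14, 3.14, 3.14, 3.14, 3.14].

INTERFACE

Orientations are given as a rotation vector (axis times angle).
In Python, from station import sense, snapshot, get_calibration, finish_job gives the robot as it stands. The module is installed in compiled form; this text tells all that it offers.
- The arm moves only by the shell command python3 -m jog 'ROWS' [OPENING] [FORCE]. ROWS is text: rows parted by semicolons, each of 6 numbers parted by spaces: the shift along the tool's x, y, z each as a share of 20 cm, from -1 to 1, then the turn, a rotation vector about the tool's x, y, z each as a share of pi/2 rad, from -1 to 1. In form: x y z wx wy wz; .... A call has 1 to 20 rows; each row is the pose to reach, as a shift and turn from the pose commanded when the call began, along the tool's axes at that moment; what a row does not reach only later rows make up. A row lasts 1/8 s, in which the tool goes at most 62.5 mm and 10.7 degrees, less where a joint would pass 70% of its speed; a pose out of reach is approached as far as the arm can. A call with a number of a shift or a turn outside -1 to 1 is refused whole. A call with a gripper value outside its range is refused whole. OPENING is the opening, from 0 (shut) to 1 (fully open), set as the call begins (- or left out, the last holds). The fingers move at their own pace and stop on an object; FORCE is the grip in N (left out, the last holds). Time passes only in rows, so rows that repeat a pose let the fingers close. It gives the time, the measured TCP pose, the force, the opening and the grip force at its end, in the units of the state.
- sense(): the state, without advancing time (a new reading comes with each control period).
- snapshot(name): name is "scene" or "top" or "wrist"; returns (picture, depth): 400x640x3 uint8, red, green, blue; 400x640 float32, m along the optical axis (not along the pixel's ray), 0 where there is no reading.
- get_calibration(name): a dict with "mtx" (3x3 intrinsics, pixels), "rvec" (rotation vector, rad) and "tvec" (3), from world to camera coordinates, as OpenCV has them; the wrist camera has in their place "tool_from_camera" (4x4, takes a point from camera to tool coordinates, whose origin is the TCP and whose axes are the flange's). Camera axes: x right, y down, z forward; pixel columns grow to the right and rows downward; lengths in m; the calibration is good to about 2 mm. A picture is of the moment at which its call begins: read the wrist's pose just before it. get_calibration takes no time and is no camera call.
- finish_job(): hands the job in; it is judged then, once.
The state is a dict: "clock": time; "joints": joint angles; "qvel": joint speeds; "joint_torque": joint torques, N m; "tool_pos": TCP position; "tcp_rot": TCP orientation; "ft_force": force on the tool from outside, world axes, zero at the start; "torque": the same for the moment, N m; "gripper_width": opening from 0.0 (shut) to 1.0 (fully open); "grasp_force": force on a finger pad.
Only numpy, scipy, OpenCV 4.12 (cv2) and the standard library are available. Lean on these libraries where they do the work, as an engineer would, in place of code of your own. Each camera call takes 0.05 s, during which the arm holds its last target. There are 200 camera calls.

## Working session

There is one attempt and no reset: what is moved stays moved. The work goes in short steps, Python scripts to look and compute and a shell command to move; the robot and the scene stay as the last step left them, time stands still between calls to the robot, and variables do not carry over. Pictures are saved under pics/ and viewed, at most 15 in all, crops included, and the job is handed in when it is done.

```bash
mkdir -p pics; cat > h.py <<'E'
import numpy as np, cv2
from station import *
from scipy.spatial.transform import Rotation as R
def save(n,p): cv2.imwrite('pics/'+n+'.png',cv2.cvtColor(p,cv2.COLOR_RGB2BGR))
def cloud(name,d):
    c=get_calibration(name); K=c['mtx']; 
    v,u=np.mgrid[0:d.shape[0],0:d.shape[1]]
    P=np.stack([(u-K[0][2])/K[0][0]*d,(v-K[1][2])/K[1][1]*d,d],-1)
    if name=='wrist':
        s=sense(); T=np.array(c['tool_from_camera']); P=P@T[:3,:3].T+T[:3,3]
        return P@R.from_rotvec(s['tcp_rot']).as_matrix().T+s['tool_pos']
    M=R.from_rotvec(np.ravel(c['rvec'])).as_matrix()
    return (P-np.ravel(c['tvec']))@M
E
python3 - <<'E'
from h import *
s=sense();print(s)
for n in ('top','scene'):
    p,d=snapshot(n); save(n,p); np.save(n,np.concatenate([cloud(n,d),d[...,None]],-1)); print(n,(d>0).mean())
    C=get_calibration(n);print(C)
E
```

```text
{'clock': 0.0, 'joints': array([-1.25501848,  0.46838734, -0.01159661,  1.60364928,  0.00601632,
        1.07138083, -0.05627887]), 'qvel': array([ 1.11106545e-03,  5.80935428e-04, -3.11203668e-03, -4.49585952e-04,
        5.83510568e-05,  2.79299644e-03, -2.04203911e-04]), 'joint_torque': array([-1.23781032e-03, -5.20569742e+01, -1.24768959e-02, -2.43747264e+01,
       -5.65382454e-02,  1.72994589e-02,  1.43123139e-04]), 'tool_pos': array([0.22808567, 0.60797669, 0.18452318]), 'tcp_rot': array([-5.60579451e-01, -3.09099052e+00,  2.79853710e-03]), 'ft_force': array([-0.67452099,  0.02762558,  0.93467046]), 'torque': array([ 0.01593115, -0.03879943, -0.02846994]), 'grasp_force': 0.0, 'gripper_width': 0.9984050260898453}
top 0.996203125
{'mtx': array([[406.40267125,   0.        , 314.58996225],
       [  0.        , 406.40267125, 201.69774783],
       [  0.        ,   0.        ,   1.        ]]), 'rvec': array([ 2.15141832, -2.19390488,  0.11789686]), 'tvec': array([0.01014571, 0.54538699, 1.19142895])}
scene 0.99584765625
{'mtx': array([[408.05711861,   0.        , 320.04738861],
       [  0.        , 408.05711861, 202.23307884],
       [  0.        ,   0.        ,   1.        ]]), 'rvec': array([ 2.38035412,  0.75822172, -0.23884703]), 'tvec': array([-0.46551529, -0.20879701,  1.38130604])}
```

View pics/top.png

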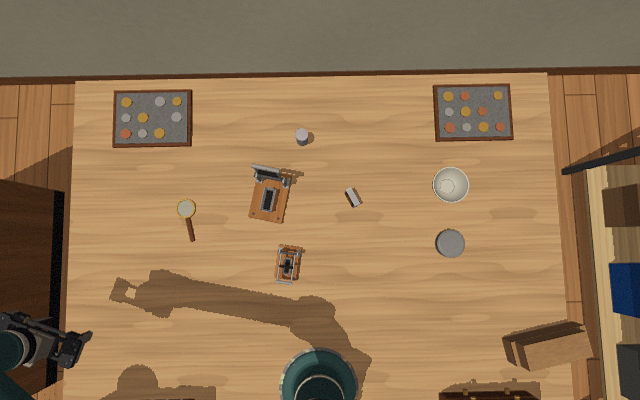

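View pics/scene.png

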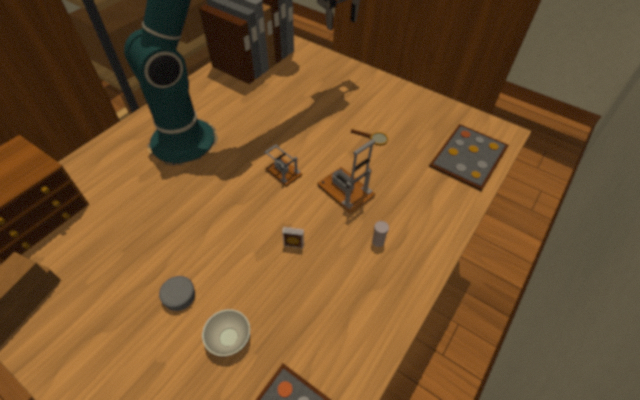

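The top view shows the large clamp at about (270,195) with its bail open towards the image top, the frame at (353,197), the tube at (303,136) and a smaller decoy clamp at (288,264). The scene view agrees: the clamp is at (347,185) and the frame at (293,238). Next I'll measure both from the clouds.

```bash
python3 - <<'E'
from h import *
T=np.load('top.npy');S=np.load('scene.npy')
def rect(P,n):
    r=cv2.minAreaRect(P[:,:2].astype(np.float32)*1000); print(n,len(P),r)
for n,C in(('top',T),('scene',S)):
    P=C[...,:3].reshape(-1,3)
    tab=P[(abs(P[:,0]-.55)<.2)&(abs(P[:,1])<.25)&(abs(P[:,2])<.012)];print(n,'table z',np.median(tab[:,2]))
    # cluster anything above 8mm by xy grid
    w=P[(P[:,2]>.009)&(P[:,0]>.25)&(P[:,0]<.95)&(abs(P[:,1])<.45)]
    g=np.zeros((350,450),np.uint8); ij=((w[:,:2]-[.25,-.45])/.002).astype(int); g[ij[:,0],ij[:,1]]=1
    g=cv2.dilate(g,np.ones((4,4)));k,L=cv2.connectedComponents(g); l=L[ij[:,0],ij[:,1]]
    for a in range(1,k):
        Q=w[l==a]
        if len(Q)>40: print(a,len(Q),Q.min(0).round(3),Q.max(0).round(3))
        if len(Q)>40 and abs(Q[:,1].mean())<.2 and Q[:,0].mean()>.45:
            f=Q[(Q[:,2]>.010)&(Q[:,2]<.022)]; t=Q[(Q[:,2]>.062)&(Q[:,2]<.078)]
            if len(f)>5:rect(f,'  low')
            if len(t)>5:rect(t,'  62-78')
p=cv2.imread('pics/top.png');save('c1',cv2.cvtColor(np.hstack([cv2.resize(p[150:235,235:310],None,fx=6,fy=6,interpolation=2),cv2.resize(p[150:235,330:375],None,fx=6,fy=6,interpolation=2)]),4))
E
```

```text
top table z -0.000469340443599647
1 684 [0.308 0.043 0.009] [0.421 0.125 0.075]
2 660 [ 0.373 -0.441  0.009] [ 0.456 -0.358  0.043]
3 972 [0.422 0.009 1.24 ] [0.422 0.009 1.24 ]
8 1827 [0.487 0.07  0.009] [0.637 0.201 0.232]
  low 1111 ((568.1122436523438, 135.41848754882812), (104.5066909790039, 149.44976806640625), 77.61751556396484)
11 172 [ 0.527 -0.129  0.01 ] [ 0.583 -0.09   0.076]
  low 11 ((549.4737548828125, -104.67098999023438), (55.469139099121094, 12.837434768676758), 43.78655242919922)
  62-78 126 ((555.780517578125, -110.06689453125), (55.8764762878418, 18.550067901611328), 27.47296905517578)
12 732 [ 0.535 -0.45   0.009] [ 0.642 -0.354  0.048]
22 182 [0.723 0.018 0.01 ] [0.76  0.053 0.08 ]
  low 9 ((728.3587036132812, 33.94527053833008), (7.846889972686768, 30.78089141845703), 5.048941612243652)
  62-78 130 ((741.3306884765625, 35.84248352050781), (35.427452087402344, 36.54045867919922), 88.80316162109375)
23 1226 [ 0.73  -0.45   0.009] [ 0.911 -0.379  0.023]
24 1182 [0.729 0.378 0.009] [0.91  0.45  0.024]
scene table z 0.0015981123873632596
2 685 [0.308 0.043 0.009] [
[... 399 characters left out ...]
53  -0.131  0.009] [ 0.587 -0.091  0.075]
  low 51 ((563.8526611328125, -116.44609069824219), (55.49974822998047, 17.714248657226562), 42.644630432128906)
  62-78 163 ((557.0645141601562, -110.91893005371094), (55.889381408691406, 20.956636428833008), 29.625272750854492)
10 1371 [ 0.535 -0.45   0.009] [ 0.644 -0.353  0.047]
11 306 [0.724 0.015 0.009] [0.762 0.053 0.081]
  low 28 ((747.9266967773438, 23.093162536621094), (31.797468185424805, 12.061883926391602), 21.870655059814453)
  62-78 150 ((743.0813598632812, 33.774871826171875), (37.69292068481445, 38.322689056396484), 87.20785522460938)
12 1312 [ 0.73  -0.45   0.009] [ 0.863 -0.38   0.022]
13 976 [0.731 0.376 0.009] [0.912 0.45  0.024]
```

View pics/c1.png

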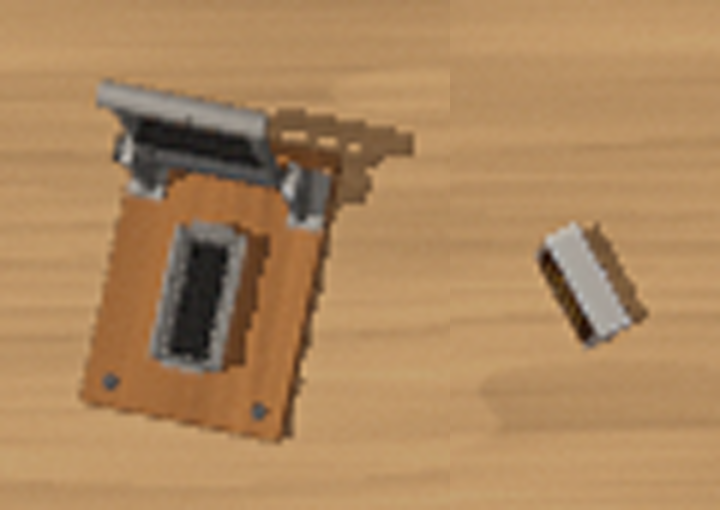

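The crop shows the slot at about (197,297), with the clamp's +x pointing up-right. The frame is at (585,285) in the crop, its width running upper-left to lower-right. That puts the clamp near (0.555, 0.138) with yaw −12.7°, and the frame near (0.556, −0.110) with yaw 28°. Next I'll move over the clamp for a wrist view.

```bash
cat >> h.py <<'E'
def go(x,y,z,yaw):
    "shift/turn shares to reach TCP x,y,z, tool y-axis at world yaw (deg), tool down"
    s=sense(); A=R.from_rotvec(s['tcp_rot']); a=np.radians(yaw)
    Y=np.array([np.cos(a),np.sin(a),0]);Z=np.array([0,0,-1.]);B=R.from_matrix(np.stack([np.cross(Y,Z),Y,Z],1))
    print('shift',(A.inv().apply(np.array([x,y,z])-s['tool_pos'])/.2).round(4),'turn',((A.inv()*B).as_rotvec()/(np.pi/2)).round(4))
E
python3 - <<'E'
from h import *
print(np.round(get_calibration('wrist')['tool_from_camera'],3),get_calibration('wrist')['mtx'][0])
go(.43,.17,.36,-12)
go(.556,-.11,.3,-61.5)
E
```

```text
[[ 0.001 -0.969 -0.248  0.07 ]
 [ 1.     0.002 -0.001  0.   ]
 [ 0.001 -0.248  0.969 -0.199]
 [ 0.     0.     0.     1.   ]] [278.54667973   0.         322.29573707]
shift [-1.7144 -1.6976 -0.8739] turn [-8.000e-04  8.000e-04  9.049e-01]
shift [-2.7959 -2.7867 -0.572 ] turn [-4.0000e-04  1.2000e-03  1.4549e+00]
```

```bash
python3 -m jog '-.25 -.25 -.4 0 0 .1; -.5 -.5 -.8 0 0 .1;-.8 -.8 -.8 0 0 0;-1 -1 -.8 0 0 -.1;-1 -1 -.8 0 0 -.1;-1 -1 -.8 0 0 -.1'; python3 -c "
from h import *
go(.516,.147,.22,77.3)"
```

```text
clock: 0.85
tool_pos: [0.3473, 0.3477, 0.3467]
tcp_rot: [0.324, 3.123, 0.002]
ft_force: [-0.1, 0.1, 0.2]
gripper_width: 0.997
grasp_force: 0.0
shift [-1.0308 -0.8098  0.6339] turn [0.0008 0.0008 0.0094]
```

```bash
python3 -m jog '-.3 -.24 0 0 0 0;-.6 -.5 0 0 0 0; -.8 -.7 .2 0 0 .01;-1 -.81 .4 0 0 .01;-1 -.81 .63 0 0 .01;-1 -.81 .63 0 0 .01;-1 -.81 .63 0 0 .01'; python3 - <<'E'
from h import *
s=sense();p,d=snapshot('wrist');save('w1',p);P=cloud('wrist',d);np.save('w1',P);print(s['tool_pos'],s['qvel'].max())
E
```

```text
clock: 1.72
tool_pos: [0.5088, 0.1533, 0.2203]
tcp_rot: [0.339, 3.123, 0.001]
ft_force: [-0.6, 0.5, 0.2]
gripper_width: 0.998
grasp_force: 0.0
[0.50877649 0.15333702 0.22029061] 0.002035590508795931
```

View pics/w1.png

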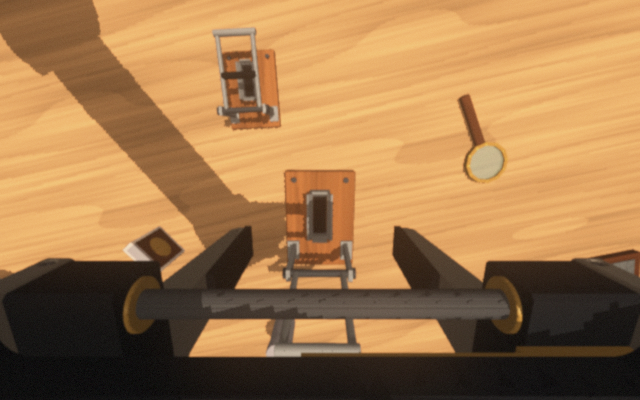

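The wrist view shows the slot clearly at about (319,215), nearly axis-aligned in the image. The foot spans (285–355, 170–262) and the bail lies open below it. I'll fit the slot rim and the foot from this cloud.

```bash
python3 - <<'E'
from h import *
P=np.load('w1.npy').reshape(-1,3)
n=(abs(P[:,0]-.57)<.12)&(abs(P[:,1]-.13)<.1)
t=P[n&(abs(P[:,2])<.008)];print('table',np.median(t[:,2]))
def rep(m,k):
    r=cv2.minAreaRect(m[:,:2].astype(np.float32)*1000);print(k,len(m),r)
r=np.hypot(P[:,0]-.555,P[:,1]-.138)<.05
for lo,hi in((.04,.054),(.044,.056),(.047,.056)): rep(P[r&(P[:,2]>lo)&(P[:,2]<hi)],('rim',lo))
dk=P[r&(P[:,2]>.02)&(P[:,2]<.037)];rep(dk,'seat')
rep(P[n&(P[:,2]>.012)&(P[:,2]<.02)],'foot')
print(np.histogram(P[n][:,2],bins=np.arange(0,.3,.02)))
b=P[n&(P[:,2]>.19)]
print('hi',len(b),b.mean(0) if len(b) else'')
# bail in clamp frame
a=np.radians(-12.6);u=np.array([np.cos(a),np.sin(a)]);v=np.array([-u[1],u[0]])
W=np.load('scene.npy').reshape(-1,4)[:,:3]; q=np.c_[(W[:,:2]-[.555,.138])@u,(W[:,:2]-[.555,.138])@v,W[:,2]]
q=q[(abs(q[:,0]-.08)<.07)&(abs(q[:,1])<.06)&(q[:,2]>.2)];print('handle scene',len(q),q.mean(0),q.min(0),q.max(0))
E
```

```text
table 0.0006897778023045864
('rim', 0.04) 709 ((555.587646484375, 139.9757080078125), (35.488040924072266, 72.04035186767578), 77.98932647705078)
('rim', 0.044) 579 ((555.587646484375, 139.9757080078125), (35.488040924072266, 72.04035186767578), 77.98932647705078)
('rim', 0.047) 430 ((555.587646484375, 139.9757080078125), (35.488040924072266, 72.04035186767578), 77.98932647705078)
seat 552 ((554.0562133789062, 140.33322143554688), (27.450021743774414, 63.81503677368164), 77.5809326171875)
foot 4747 ((568.927001953125, 137.20162963867188), (104.08844757080078, 148.8763427734375), 77.52273559570312)
(array([13707,   728,   787,    83,   132,   635,   116,     0,     0,
         140,   266,   962,   455,  1233]), array([0.  , 0.02, 0.04, 0.06, 0.08, 0.1 , 0.12, 0.14, 0.16, 0.18, 0.2 ,
       0.22, 0.24, 0.26, 0.28]))
hi 74019 [0.48932729 0.15500717 0.3546226 ]
handle scene 141 [ 0.06463247 -0.00217194  0.2249222 ] [ 0.05647503 -0.03705905  0.2001782 ] [0.06968846 0.0368466  0.23409403]
```

```bash
python3 -c "
from h import *
go(.5565,-.1105,.18,118.5);go(.5565,-.1105,.25,77.5)"
```

```text
shift [-0.5136 -1.2411  0.2044] turn [ 0.0007  0.0013 -0.454 ]
shift [-0.5142 -1.2405 -0.1456] turn [0.0011 0.001  0.0016]
```

```bash
python3 -m jog '0 0 -.25 0 0 0;-.1 -.25 -.25 0 0 0;-.2 -.5 -.25 0 0 0;-.3 -.75 -.25 0 0 -.1;-.4 -1 -.1 0 0 -.2;-.51 -1 0 0 0 -.3;-.51 -1 0 0 0 -.4;-.51 -1 0 0 0 -.454;-.51 -1 0 0 0 -.454'; python3 - <<'E'
from h import *
s=sense();p,d=snapshot('wrist');save('w2',p);P=cloud('wrist',d).reshape(-1,3)
m=P[(np.hypot(P[:,0]-.5565,P[:,1]+.1105)<.06)&(P[:,2]<.078)]
for lo,hi in((.064,.076),(.02,.076),(.05,.062)):
    q=m[(m[:,2]>lo)&(m[:,2]<hi)];print(len(q),cv2.minAreaRect(q[:,:2].astype(np.float32)*1000) if len(q)>4 else '',np.median(q[:,2]))
print('table',np.median(m[abs(m[:,2])<.008,2]),s['tool_pos'])
go(.5565,-.1105,.12,118.5)
E
```

```text
clock: 2.9
tool_pos: [0.5664, -0.0637, 0.2217]
tcp_rot: [-0.771, 3.042, -0.0]
ft_force: [-0.5, -0.5, -0.3]
gripper_width: 0.998
grasp_force: 0.0
635 ((555.0966186523438, -109.8388671875), (55.06953811645508, 17.588518142700195), 28.372867584228516) 0.06931884401227387
766 ((554.7596435546875, -109.40205383300781), (55.240386962890625, 18.635894775390625), 28.439998626708984) 0.06910844869950289
39 ((550.43603515625, -102.14279174804688), (53.780548095703125, 1.1562386751174927), 28.638334274291992) 0.061079986431971156
table -0.0006124812163752491 [ 0.56640512 -0.06365232  0.22168413]
shift [ 0.1552 -0.1816  0.5067] turn [-0.0005  0.002  -0.0011]
```

View pics/w2.png

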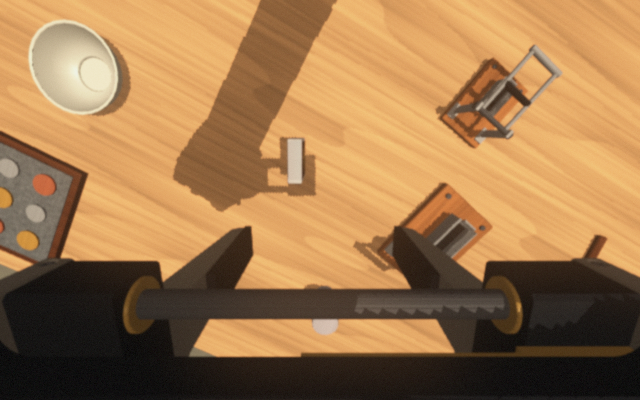

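The frame's light top is at (295,160) in this view, which gives a centre of (0.555, −0.110) and a yaw of 28.4°. Next I'll descend over it.

```bash
python3 -c "
from h import *
go(.5552,-.1098,.043,118.4)"
```

```text
shift [ 0.1605 -0.1751  0.8916] turn [-0.0005  0.002   0.    ]
```

```bash
python3 -m jog '.1 -.1 0 0 0 0;.16 -.175 .2 0 0 0;.16 -.175 .45 0 0 0;.16 -.175 .65 0 0 0;.16 -.175 .8 0 0 0;.16 -.175 .89 0 0 0;.16 -.175 .89 0 0 0'; python3 -m jog '0 0 0 0 0 0;0 0 0 0 0 0;0 0 0 0 0 0;0 0 0 0 0 0;0 0 0 0 0 0;0 0 0 0 0 0' 0 25
```

```text
clock: 3.82
tool_pos: [0.5535, -0.1106, 0.0412]
tcp_rot: [0.77, -3.045, -0.001]
ft_force: [-0.4, -0.9, 0.2]
gripper_width: 0.997
grasp_force: 0.0
clock: 4.58
tool_pos: [0.5537, -0.111, 0.0415]
tcp_rot: [0.771, -3.046, -0.0]
ft_force: [-0.1, -0.6, 0.2]
gripper_width: 0.372
grasp_force: 0.0
```

```bash
python3 -m jog '0 0 0 0 0 0;0 0 0 0 0 0;0 0 0 0 0 0;0 0 0 0 0 0' 0 25; python3 -m jog '0 0 -.1 0 0 0;0 0 -.3 0 0 0;0 0 -.6 0 0 0;0 0 -.8 0 0 0;0 0 -.8 0 0 0';python3 - <<'E'
from h import *
p,d=snapshot('wrist');save('w3',p);s=sense()
P=cloud('wrist',d); Q=R.from_rotvec(s['tcp_rot']).inv().apply(P.reshape(-1,3)-s['tool_pos'])
# frame in tool coords
m=Q[(abs(Q[:,1])<.03)&(abs(Q[:,0])<.045)&(Q[:,2]>-.035)&(Q[:,2]<.05)]
print(np.histogram(m[:,2],bins=np.arange(-.035,.055,.005)))
for lo,hi in((-.034,-.018),(-.034,.05)):
    q=m[(m[:,2]>lo)&(m[:,2]<hi)];print(len(q),np.percentile(q,[1,50,99],axis=0).round(4).tolist(),cv2.minAreaRect(q[:,:2].astype(np.float32)*1000) if len(q)>4 else '')
go(.5553,.1401,.2,77.6)
E
```

```text
clock: 5.08
tool_pos: [0.5537, -0.111, 0.0415]
tcp_rot: [-0.771, 3.046, -0.0]
ft_force: [0.0, 0.6, 0.3]
gripper_width: 0.003
grasp_force: 0.0
clock: 5.7
tool_pos: [0.556, -0.1115, 0.205]
tcp_rot: [-0.769, 3.039, -0.003]
ft_force: [-0.5, -0.5, -1.0]
gripper_width: 0.005
grasp_force: 0.0
(array([94, 25,  0,  0,  0,  0,  0,  0,  0,  0,  0,  0,  0,  0,  0,  0,  0]), array([-0.035, -0.03 , -0.025, -0.02 , -0.015, -0.01 , -0.005,  0.   ,
        0.005,  0.01 ,  0.015,  0.02 ,  0.025,  0.03 ,  0.035,  0.04 ,
        0.045,  0.05 ]))
99 [[0.0084, -0.0111, -0.0339], [0.0091, 0.0002, -0.0314], [0.0102, 0.0117, -0.0276]] ((9.307293891906738, 0.592559814453125), (1.9057340621948242, 24.646533966064453), 0.4754877984523773)
99 [[0.0084, -0.0111, -0.0339], [0.0091, 0.0002, -0.0314], [0.0102, 0.0117, -0.0276]] ((9.307293891906738, 0.592559814453125), (1.9057340621948242, 24.646533966064453), 0.4754877984523773)
shift [-0.6011  1.1025  0.0141] turn [-1.000e-04  2.000e-03  4.534e-01]
```

View pics/w3.png

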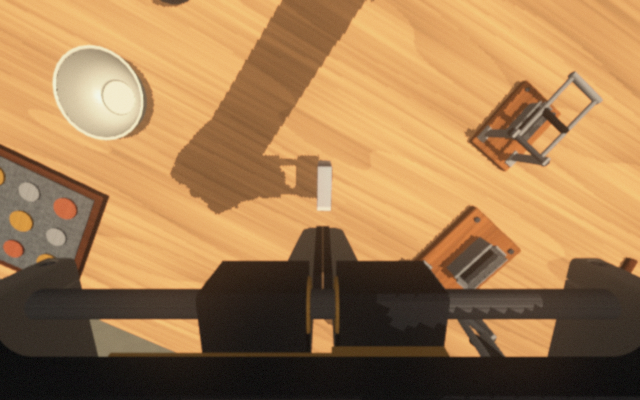

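Missed: the frame is still standing at (324,187), ahead of the shut fingertips at (322,235). I'll find out why.

```bash
python3 - <<'E'
from h import *
s=sense()
p,d=snapshot('wrist');P=cloud('wrist',d)
for v,u in((187,324),(200,324),(232,322),(236,322),(250,322)): print((v,u),d[v,u],P[v,u].round(4))
m=P.reshape(-1,3);m=m[(np.hypot(m[:,0]-.556,m[:,1]+.11)<.08)&(m[:,2]>.062)&(m[:,2]<.078)]
print(len(m),cv2.minAreaRect(m[:,:2].astype(np.float32)*1000) if len(m) else '')
for n in('scene','top'):
    p,d=snapshot(n);save(n+'2',p);W=cloud(n,d).reshape(-1,3)
    m=W[(np.hypot(W[:,0]-.556,W[:,1]+.11)<.08)&(W[:,2]>.062)&(W[:,2]<.078)];print(n,len(m),cv2.minAreaRect(m[:,:2].astype(np.float32)*1000) if len(m)>4 else '')
    m=W[(np.hypot(W[:,0]-.556,W[:,1]+.11)<.15)&(W[:,2]>.15)&(W[:,2]<.27)];i=np.argsort(m[:,2])[:40];print('lowest gripper',m[i].mean(0))
    if n=='scene': save('s2c',cv2.resize(p[100:300,180:420],None,fx=3,fy=3))
print(s['tool_pos'],R.from_rotvec(s['tcp_rot']).as_matrix().round(3))
E
```

```text
(187, 324) 0.3376705 [ 0.5493 -0.1104  0.0682]
(200, 324) 0.3420455 [ 0.5637 -0.1026  0.0678]
(232, 322) 0.16949037 [ 0.5449 -0.1152  0.2402]
(236, 322) 0.16257492 [ 0.5447 -0.1153  0.2473]
(250, 322) 0.14323045 [ 0.5446 -0.1153  0.2672]
663 ((553.7525634765625, -109.24663543701172), (55.17998123168945, 17.453439712524414), 28.178855895996094)
scene 157 ((557.5983276367188, -111.00582885742188), (55.84992218017578, 20.30196762084961), 26.225425720214844)
lowest gripper [nan nan nan]
top 14 ((576.0012817382812, -95.78439331054688), (7.7368364334106445, 16.506959915161133), 75.38685607910156)
lowest gripper [nan nan nan]
[ 0.55443783 -0.1110352   0.20276776] [[-0.88  -0.476  0.003]
 [-0.476  0.88   0.   ]
 [-0.003 -0.001 -1.   ]]<stdin>:10: RuntimeWarning: Mean of empty slice.
  ret = um.true_divide(
```

View pics/s2c.png

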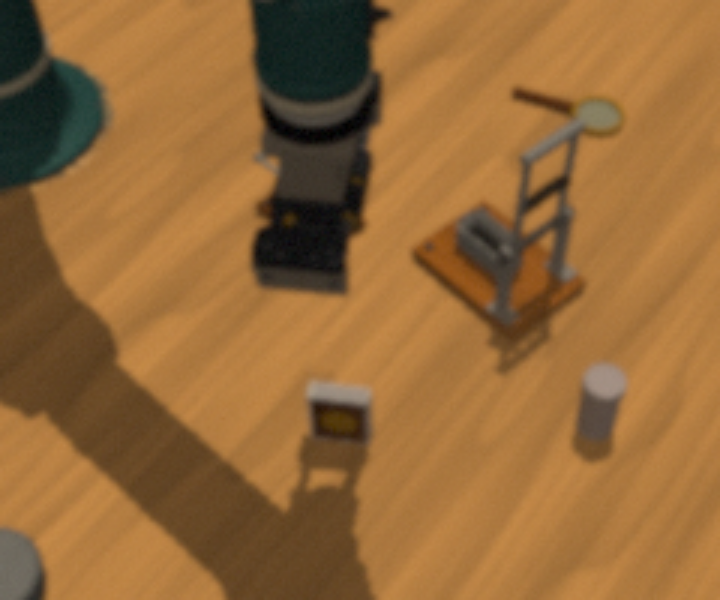

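The wrist depth puts the fingertips about 28 mm above the reported TCP, which explains the miss: the fingers closed just over the frame's top. The crop shows the frame undisturbed at (340,410). I'll reopen and go lower.

```bash
python3 -m jog '0 0 0 0 0 0;0 0 0 0 0 0;0 0 0 0 0 0;0 0 0 0 0 0;0 0 0 0 0 0' .5 25; python3 - <<'E'
from h import *
go(.5545,-.1095,.016,118.3)
p,d=snapshot('wrist');s=sense();P=cloud('wrist',d)
Q=R.from_rotvec(s['tcp_rot']).inv().apply(P.reshape(-1,3)-s['tool_pos'])
m=(abs(Q[:,0])<.03)&(abs(Q[:,1])<.07)&(Q[:,2]<.03)&(Q[:,2]>-.08);m=Q[m]
for k in(1,-1):
  q=m[m[:,1]*k>0];i=np.argsort(-q[:,2])[:20];print(len(q),q[i].mean(0),q[i][:,1].min(),q[i][:,1].max(),s['gripper_width'])
E
```

```text
clock: 6.52
tool_pos: [0.5537, -0.111, 0.2015]
tcp_rot: [-0.77, 3.046, 0.0]
ft_force: [-0.1, 0.2, -0.0]
gripper_width: 0.499
grasp_force: 0.0
shift [-0.007   0.0048  0.9275] turn [0.     0.     0.0011]
1374 [ 0.00703097  0.02625988 -0.0288865 ] 0.02325877085553015 0.03227569376633132 0.49459697011135206
1368 [ 0.00680011 -0.02508703 -0.02926304] -0.031219058147159345 -0.022193952677926673 0.49459697011135206
```

```bash
python3 -m jog '0 0 .3 0 0 0;0 0 .5 0 0 0;0 0 .7 0 0 0;0 0 .85 0 0 0;0 0 .945 0 0 0;0 0 .945 0 0 0;0 0 .945 0 0 0'; python3 -m jog '0 0 0 0 0 0;0 0 0 0 0 0;0 0 0 0 0 0;0 0 0 0 0 0;0 0 0 0 0 0;0 0 0 0 0 0' 0 25
```

```text
clock: 7.45
tool_pos: [0.5547, -0.1113, 0.0135]
tcp_rot: [-0.77, 3.044, -0.001]
ft_force: [-0.2, -0.3, -0.8]
gripper_width: 0.5
grasp_force: 0.0
clock: 8.2
tool_pos: [0.554, -0.111, 0.013]
tcp_rot: [-0.77, 3.045, 0.0]
ft_force: [-1.0, -0.2, 5.2]
gripper_width: 0.194
grasp_force: 25.0
```

```bash
python3 -m jog '0 0 -.1 0 0 0;0 0 -.3 0 0 0;0 0 -.6 0 0 0;0 0 -.9 0 0 0;0 0 -1 0 0 0;0 0 -1 0 0 0;0 0 -1 0 0 0';python3 - <<'E'
from h import *
p,d=snapshot('wrist');save('w4',p);s=sense()
P=cloud('wrist',d); Q=R.from_rotvec(s['tcp_rot']).inv().apply(P.reshape(-1,3)-s['tool_pos'])
m=Q[(abs(Q[:,1])<.02)&(abs(Q[:,0])<.045)&(Q[:,2]>-.075)&(Q[:,2]<.05)]
print(np.histogram(m[:,2],bins=np.arange(-.075,.055,.005)))
q=m[(m[:,0]>.02)];print(len(q),np.percentile(q,[1,50,99],axis=0).round(4).tolist())
q=m[(m[:,0]>.011)&(m[:,2]>-.062)&(m[:,2]<-.05)];print('top',len(q),np.percentile(q,[1,50,99],axis=0).round(4).tolist(),cv2.minAreaRect(q[:,:2].astype(np.float32)*1000))
go(.5553,.1401,.2,77.6)
E
```

```text
clock: 9.07
tool_pos: [0.5527, -0.1108, 0.2115]
tcp_rot: [0.77, -3.044, -0.001]
ft_force: [0.3, 0.1, -0.8]
gripper_width: 0.195
grasp_force: 25.0
(array([ 218,  214,  212, 2534,  227,  184,  161,  149,  133,   72,   50,
         48,   35,   44,   25,   42,   26,   21,    0,    0,    0,    0,
          0,    0,    0]), array([-7.5000000e-02, -7.0000000e-02, -6.5000000e-02, -6.0000000e-02,
       -5.5000000e-02, -5.0000000e-02, -4.5000000e-02, -4.0000000e-02,
       -3.5000000e-02, -3.0000000e-02, -2.5000000e-02, -2.0000000e-02,
       -1.5000000e-02, -1.0000000e-02, -5.0000000e-03,  6.9388939e-17,
        5.0000000e-03,  1.0000000e-02,  1.5000000e-02,  2.0000000e-02,
        2.5000000e-02,  3.0000000e-02,  3.5000000e-02,  4.0000000e-02,
        4.5000000e-02,  5.0000000e-02]))
1062 [[0.0202, -0.0079, -0.0577], [0.0259, 0.0008, -0.045], [0.0264, 0.0094, 0.0113]]
top 963 [[0.0112, -0.0079, -0.0579], [0.0194, 0.0008, -0.0564], [0.0263, 0.0095, -0.0509]] ((18.753137588500977, 0.7996659278869629), (17.54604148864746, 15.470388412475586), 89.9835433959961)
shift [-0.6085  1.0971  0.0556] turn [ 3.000e-04 -1.700e-03  4.533e-01]
```

View pics/w4.png

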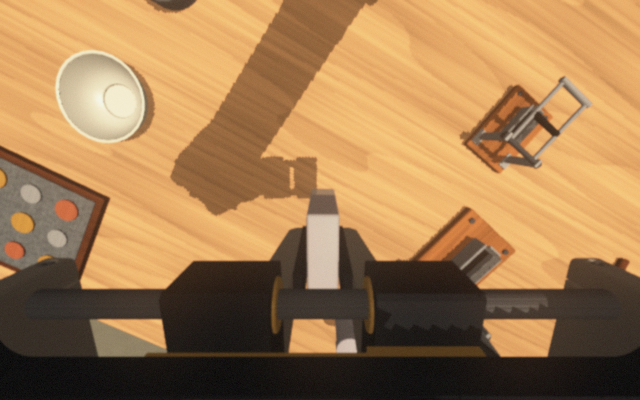

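The frame is held squarely, its top at (322,240). It is centred at about −1.7 mm along tool x, with its underside 13.5 mm below the TCP. Next I'll turn it, then travel.

```bash
python3 -m jog '0 0 0 0 0 .1;0 0 0 0 0 .2;0 0 0 0 0 .3;0 0 0 0 0 .4;0 0 0 0 0 .453;0 0 0 0 0 .453;0 0 0 0 0 .453'; python3 -c "
from h import *
go(.5535,.1397,.18,77.6)"
```

```text
clock: 10.0
tool_pos: [0.5533, -0.111, 0.2117]
tcp_rot: [-0.336, -3.122, 0.001]
ft_force: [1.0, -0.2, -0.8]
gripper_width: 0.192
grasp_force: 25.0
shift [0.2654 1.2249 0.1581] turn [-0.0003 -0.001   0.0012]
```

```bash
python3 -m jog '.03 .1 0 0 0 0;.08 .3 0 0 0 0;.13 .55 0 0 0 0;.19 .8 0 0 0 0;.24 .95 0 0 0 0;.265 1 0 0 0 0;.265 1 0 0 0 0'; python3 -m jog '0 .1 .05 0 0 0;0 .22 .15 0 0 0;0 .225 .16 0 0 0;0 .225 .3 0 0 0;0 .225 .45 0 0 0;0 .225 .5 0 0 0;0 .225 .5 0 0 0;0 .225 .5 0 0 0'; python3 - <<'E'
from h import *
p,d=snapshot('wrist');save('w5',p);s=sense()
P=cloud('wrist',d).reshape(-1,3); Q=R.from_rotvec(s['tcp_rot']).inv().apply(P-s['tool_pos'])
m=Q[(abs(Q[:,1])<.02)&(abs(Q[:,0])<.045)&(Q[:,2]>-.0625)&(Q[:,2]<-.05)];m=m[m[:,0]>.011];print('frame top',np.percentile(m,[1,50,99],axis=0).round(4).tolist())
w=Q[(P[:,2]>.044)&(P[:,2]<.055)&(abs(Q[:,1])<.035)&(Q[:,0]>0)&(Q[:,0]<.06)]
print('rim',len(w),np.percentile(w,[1,50,99],axis=0).round(4).tolist())
f=Q[(P[:,2]>.012)&(P[:,2]<.02)&(abs(Q[:,1])<.08)&(Q[:,0]>.04)&(Q[:,0]<.08)];print('foot',len(f),np.percentile(f,[.5,50,99.5],axis=0).round(4).tolist())
go(.5535,.1397,.08,77.6);go(.5535,.1397,.0455,77.6)
E
```

```text
clock: 10.88
tool_pos: [0.5446, 0.0952, 0.2124]
tcp_rot: [-0.337, -3.123, 0.001]
ft_force: [0.3, -0.3, -1.7]
gripper_width: 0.197
grasp_force: 25.0
clock: 11.88
tool_pos: [0.5554, 0.1395, 0.1137]
tcp_rot: [0.339, 3.121, 0.001]
ft_force: [0.1, 0.1, -0.8]
gripper_width: 0.193
grasp_force: 25.0
frame top [[0.0112, -0.0081, -0.0579], [0.0199, 0.0007, -0.0564], [0.0266, 0.0093, -0.0509]]
rim 555 [[0.0004, -0.0183, 0.0626], [0.0233, -0.0011, 0.0651], [0.0373, 0.0174, 0.0697]]
foot 2046 [[0.0405, -0.0515, 0.0943], [0.051, -0.0002, 0.0981], [0.0612, 0.0505, 0.1007]]
shift [ 0.0097 -0.0022  0.1687] turn [0.0008 0.0012 0.0001]
shift [ 0.01   -0.0024  0.3412] turn [0.0008 0.0012 0.0001]
```

View pics/w5.png

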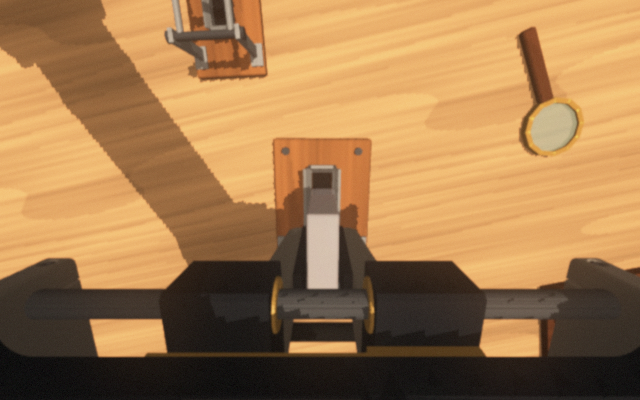

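The frame's far end at (322,195) lines up with the slot opening at (321,180). Small corrections are needed: +2.4 mm in tool x and −0.9 mm in tool y. Then I'll lower it.

```bash
python3 -m jog '.012 -.0045 0 0 0 0;.012 -.0045 .08 0 0 0;.012 -.0045 .16 0 0 0;.012 -.0045 .21 0 0 0;.012 -.0045 .25 0 0 0;.012 -.0045 .27 0 0 0;.012 -.0045 .29 0 0 0;.012 -.0045 .29 0 0 0'
```

```text
clock: 12.92
tool_pos: [0.5519, 0.1393, 0.0544]
tcp_rot: [-0.339, -3.123, 0.0]
ft_force: [0.3, -0.1, -0.9]
gripper_width: 0.194
grasp_force: 25.0
```

```bash
python3 -m jog '0 0 .01 0 0 0;0 0 .02 0 0 0;0 0 .03 0 0 0;0 0 .035 0 0 0;0 0 .04 0 0 0;0 0 .04 0 0 0'
```

```text
clock: 13.68
tool_pos: [0.5519, 0.1393, 0.0464]
tcp_rot: [-0.339, -3.123, 0.0]
ft_force: [-0.1, 0.2, -1.1]
gripper_width: 0.192
grasp_force: 25.0
```

```bash
python3 -m jog '0 0 0 0 0 0;0 0 0 0 0 0;0 0 0 0 0 0;0 0 0 0 0 0' .45; python3 -m jog '0 0 -.1 0 0 0;0 0 -.3 0 0 0;0 0 -.6 0 0 0;0 0 -.85 0 0 0;0 0 -.9 0 0 0;0 0 -.9 0 0 0';python3 - <<'E'
from h import *
p,d=snapshot('wrist');save('w6',p)
P=cloud('wrist',d).reshape(-1,3)
m=P[(np.hypot(P[:,0]-.555,P[:,1]-.14)<.04)&(P[:,2]>.06)&(P[:,2]<.115)]
print(len(m),np.median(m[:,2]),cv2.minAreaRect(m[:,:2].astype(np.float32)*1000))
a=np.radians(-12.4);u=np.array([np.cos(a),np.sin(a)]);v=np.array([-u[1],u[0]]);o=np.array([.5553,.1398])
for n in('scene','top'):
    p,d=snapshot(n);W=cloud(n,d).reshape(-1,3);q=np.c_[(W[:,:2]-o)@u,(W[:,:2]-o)@v,W[:,2]]
    h=q[(abs(q[:,0]-.08)<.06)&(abs(q[:,1])<.045)&(q[:,2]>.2)&(q[:,2]<.24)]
    if len(h): print(n,'bail top',len(h),h.mean(0).round(4),np.percentile(h,[2,98],axis=0).round(4).tolist())
    r=q[(abs(q[:,0]-.08)<.06)&(abs(q[:,1])<.045)&(q[:,2]>.12)&(q[:,2]<.235)]
    if len(r)>20: f=np.polyfit(r[:,2],r[:,0],1);print('slope',f,'angle',np.pi/2+np.arctan(f[0]))
    save(n+'6',p)
E
```

```text
clock: 14.18
tool_pos: [0.552, 0.1393, 0.0466]
tcp_rot: [0.339, 3.123, 0.0]
ft_force: [0.6, -0.3, -0.7]
gripper_width: 0.449
grasp_force: 0.0
clock: 14.92
tool_pos: [0.5518, 0.1394, 0.2266]
tcp_rot: [0.338, 3.123, 0.001]
ft_force: [1.1, -0.0, 0.2]
gripper_width: 0.449
grasp_force: 0.0
750 0.10036784833916473 ((552.8421020507812, 139.06028747558594), (18.010356903076172, 55.975830078125), 77.68285369873047)
scene bail top 143 [ 0.0645 -0.004   0.2244] [[0.0574, -0.037, 0.2022], [0.0691, 0.0328, 0.2323]]
slope [0.02652806 0.05852367] angle 1.5973181666609875
top bail top 63 [ 0.061  -0.0214  0.2265] [[0.0556, -0.0369, 0.2207], [0.0665, -0.0024, 0.2316]]
slope [0.02532838 0.05523815] angle 1.596119295026361
```

View pics/w6.png

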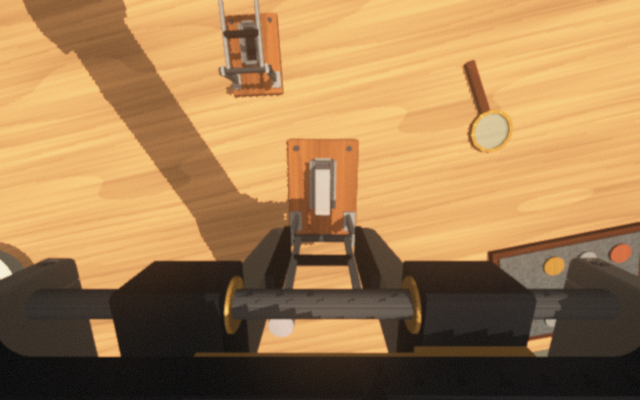

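The frame stands in the slot at (322,188), its top about 100 mm above the shelf, and the bail is still open at about 1.6 rad. I'll turn the tool and go above the handle.

```bash
python3 -m jog '0 0 -.12 0 0 .1;0 0 -.12 0 0 .21;0 0 -.12 0 0 .32;0 0 -.12 0 0 .43;0 0 -.12 0 0 .54;0 0 -.12 0 0 .65;0 0 -.12 0 0 .76;0 0 -.12 0 0 .87;0 0 -.12 0 0 .95;0 0 -.12 0 0 1;0 0 -.12 0 0 1;0 0 -.12 0 0 1' .6; python3 -c "
from h import *
go(.6173,.1262,.25,-12.4)"
```

```text
clock: 16.58
tool_pos: [0.5515, 0.1392, 0.2497]
tcp_rot: [-2.446, -1.971, 0.002]
ft_force: [-0.3, -0.8, 0.2]
gripper_width: 0.6
grasp_force: 0.0
shift [ 0.0064  0.3352 -0.0018] turn [-0.0006  0.0007  0.0012]
```

```bash
python3 -m jog '.003 .1 0 0 0 0;.006 .25 0 0 0 0;.006 .335 0 0 0 0;.006 .335 0 0 0 0;.006 .335 0 0 0 0'; python3 - <<'E'
from h import *
p,d=snapshot('wrist');save('w7',p);s=sense()
P=cloud('wrist',d).reshape(-1,3); Q=R.from_rotvec(s['tcp_rot']).inv().apply(P-s['tool_pos'])
m=Q[(abs(Q[:,0])<.06)&(abs(Q[:,1])<.04)&(P[:,2]>.19)&(P[:,2]<.24)]
print(len(m),np.percentile(m,[2,50,98],axis=0).round(4).tolist())
t=m[m[:,2]<.026];print(len(t),np.percentile(t,[2,50,98],axis=0).round(4).tolist(),s['tool_pos'])
E
```

```text
clock: 17.2
tool_pos: [0.6169, 0.1262, 0.2502]
tcp_rot: [-2.447, -1.969, 0.001]
ft_force: [0.2, 0.0, -0.3]
gripper_width: 0.598
grasp_force: 0.0
1182 [[-0.0355, -0.0072, 0.0208], [0.0011, -0.002, 0.0227], [0.0344, 0.004, 0.0276]]
1099 [[-0.0354, -0.0071, 0.0208], [0.0012, -0.002, 0.0225], [0.0336, 0.0038, 0.0256]] [0.61681553 0.1264114  0.25032804]
```

View pics/w7.png

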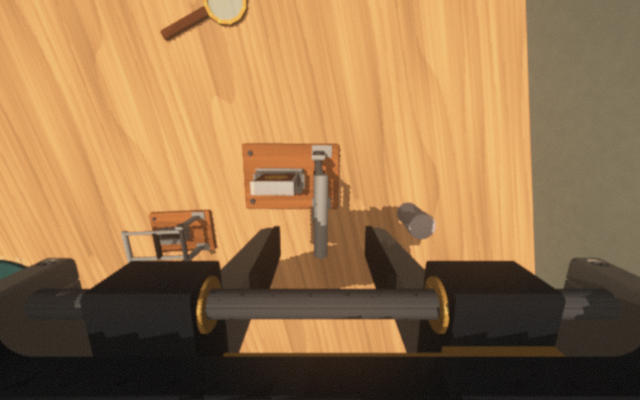

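The handle bar runs down between the open fingers at (320,210). It sits 1.7 mm to −y of the tool, with its top 21 mm below the TCP. I'll descend and pinch.

```bash
python3 -m jog '0 -.008 .08 0 0 0;0 -.008 .18 0 0 0;0 -.008 .28 0 0 0;0 -.008 .35 0 0 0;0 -.008 .37 0 0 0;0 -.008 .37 0 0 0'; python3 -m jog '0 0 0 0 0 0;0 0 0 0 0 0;0 0 0 0 0 0;0 0 0 0 0 0;0 0 0 0 0 0;0 0 0 0 0 0;0 0 0 0 0 0' 0 15; python3 - <<'E'
import numpy as np
# arc from 1.60 rad: shares in tool y (= clamp +x) and tool z (down)
for a0,a1,n in((1.60,.8,14),(.8,.2,14),(.2,-.02,10)):
    print('; '.join('0 %.3f %.3f 0 0 0'%(-.125*(np.cos(a)-np.cos(a0))/.2,-.125*(np.sin(a)-np.sin(a0))/.2) for a in np.linspace(a0,a1,n+1)[1:]));print()
E
```

```text
clock: 18.0
tool_pos: [0.6162, 0.1263, 0.1764]
tcp_rot: [2.448, 1.969, -0.0]
ft_force: [-1.4, -0.8, -0.5]
gripper_width: 0.603
grasp_force: 0.0
clock: 18.88
tool_pos: [0.6157, 0.1266, 0.1766]
tcp_rot: [-2.447, -1.969, 0.001]
ft_force: [-3.1, -0.5, 2.1]
gripper_width: 0.123
grasp_force: 15.0
0 -0.036 -0.000 0 0 0; 0 -0.071 0.002 0 0 0; 0 -0.107 0.006 0 0 0; 0 -0.142 0.012 0 0 0; 0 -0.177 0.020 0 0 0; 0 -0.211 0.030 0 0 0; 0 -0.245 0.042 0 0 0; 0 -0.278 0.056 0 0 0; 0 -0.310 0.072 0 0 0; 0 -0.341 0.089 0 0 0; 0 -0.371 0.109 0 0 0; 0 -0.400 0.130 0 0 0; 0 -0.427 0.152 0 0 0; 0 -0.454 0.176 0 0 0

0 -0.019 0.019 0 0 0; 0 -0.037 0.039 0 0 0; 0 -0.054 0.060 0 0 0; 0 -0.070 0.081 0 0 0; 0 -0.085 0.103 0 0 0; 0 -0.100 0.125 0 0 0; 0 -0.113 0.149 0 0 0; 0 -0.125 0.172 0 0 0; 0 -0.137 0.197 0 0 0; 0 -0.147 0.222 0 0 0; 0 -0.156 0.247 0 0 0; 0 -0.164 0.272 0 0 0; 0 -0.171 0.298 0 0 0; 0 -0.177 0.324 0 0 0

0 -0.003 0.014 0 0 0; 0 -0.005 0.027 0 0 0; 0 -0.007 0.041 0 0 0; 0 -0.009 0.054 0 0 0; 0 -0.010 0.068 0 0 0; 0 -0.011 0.082 0 0 0; 0 -0.012 0.095 0 0 0; 0 -0.012 0.109 0 0 0; 0 -0.012 0.123 0 0 0; 0 -0.012 0.137 0 0 0
```

Pinched: the opening is 0.123, about 11–12 mm. Now the first part of the arc.

```bash
python3 -m jog '0 -.036 0 0 0 0; 0 -.071 .002 0 0 0; 0 -.107 .006 0 0 0; 0 -.142 .012 0 0 0; 0 -.177 .02 0 0 0; 0 -.211 .03 0 0 0; 0 -.245 .042 0 0 0; 0 -.278 .056 0 0 0; 0 -.31 .072 0 0 0; 0 -.341 .089 0 0 0; 0 -.371 .109 0 0 0; 0 -.4 .13 0 0 0; 0 -.427 .152 0 0 0; 0 -.454 .176 0 0 0' - 20
```

```text
clock: 20.62
tool_pos: [0.5271, 0.1463, 0.141]
tcp_rot: [-2.447, -1.969, -0.001]
ft_force: [4.4, 1.3, 3.9]
gripper_width: 0.125
grasp_force: 20.0
```

```bash
python3 -m jog '0 -.019 .019 0 0 0; 0 -.037 .039 0 0 0; 0 -.054 .06 0 0 0; 0 -.07 .081 0 0 0; 0 -.085 .103 0 0 0; 0 -.1 .125 0 0 0; 0 -.113 .149 0 0 0; 0 -.125 .172 0 0 0; 0 -.137 .197 0 0 0; 0 -.147 .222 0 0 0; 0 -.156 .247 0 0 0; 0 -.164 .272 0 0 0; 0 -.171 .298 0 0 0; 0 -.177 .324 0 0 0' - 30; python3 -m jog '0 -.003 .014 0 0 0; 0 -.005 .027 0 0 0; 0 -.007 .041 0 0 0; 0 -.009 .054 0 0 0; 0 -.01 .068 0 0 0; 0 -.011 .082 0 0 0; 0 -.012 .095 0 0 0; 0 -.012 .109 0 0 0;0 -.012 .123 0 0 0; 0 -.012 .123 0 0 0'
```

```text
clock: 22.38
tool_pos: [0.4925, 0.154, 0.0762]
tcp_rot: [-2.447, -1.969, -0.0]
ft_force: [3.7, 2.6, 6.1]
gripper_width: 0.118
grasp_force: 30.0
clock: 23.62
tool_pos: [0.4892, 0.1547, 0.0515]
tcp_rot: [-2.446, -1.969, 0.002]
ft_force: [1.7, 3.9, 3.3]
gripper_width: 0.12
grasp_force: 30.0
```

```bash
python3 -m jog '0 0 .01 0 0 0;0 0 .01 0 0 0;0 0 .01 0 0 0'; python3 -m jog '0 0 .015 0 0 0;0 0 .015 0 0 0;0 0 .015 0 0 0'
```

```text
clock: 24.0
tool_pos: [0.4891, 0.1547, 0.0496]
tcp_rot: [-2.446, -1.969, 0.002]
ft_force: [2.2, 4.0, 4.4]
gripper_width: 0.118
grasp_force: 30.0
clock: 24.38
tool_pos: [0.4892, 0.1547, 0.0465]
tcp_rot: [-2.446, -1.968, 0.002]
ft_force: [2.1, 4.3, 4.7]
gripper_width: 0.118
grasp_force: 30.0
```

```bash
python3 -m jog '0 0 .015 0 0 0;0 0 .015 0 0 0;0 0 .015 0 0 0'; python3 - <<'E'
from h import *
a=np.radians(-12.4);u=np.array([np.cos(a),np.sin(a)]);v=np.array([-u[1],u[0]]);o=np.array([.5553,.1398])
for n in('scene','wrist','top'):
    p,d=snapshot(n);W=cloud(n,d);save(n+'8',p);W=W.reshape(-1,3);q=np.c_[(W[:,:2]-o)@u,(W[:,:2]-o)@v,W[:,2]]
    for nm,x in(('handle',-.067),('frame/bar',0),('rod',.03),('rod',-.035)):
        h=q[(abs(q[:,0]-x)<.008)&(abs(q[:,1])<.036)&(q[:,2]>.08)&(q[:,2]<.14)]
        if len(h)>3: print(n,nm,len(h),np.percentile(h[:,2],[5,50,95]).round(4),np.percentile(h[:,1],[5,95]).round(3))
p=cv2.imread('pics/scene8.png');cv2.imwrite('pics/s8c.png',cv2.resize(p[110:250,270:430],None,fx=4,fy=4))
E
```

```text
clock: 24.75
tool_pos: [0.4891, 0.1548, 0.0453]
tcp_rot: [-2.445, -1.967, 0.001]
ft_force: [-4.4, 2.9, 23.4]
gripper_width: 0.12
grasp_force: 30.0
scene handle 74 [0.0935 0.1052 0.1319] [-0.034  0.   ]
scene frame/bar 100 [0.0927 0.1029 0.1078] [-0.033  0.027]
scene rod 53 [0.0824 0.098  0.1047] [-0.034  0.029]
scene rod 26 [0.0961 0.1029 0.1352] [-0.035  0.019]
wrist handle 2755 [0.0982 0.1026 0.1364] [-0.013  0.034]
wrist frame/bar 1723 [0.091  0.1017 0.1039] [-0.     0.032]
wrist rod 649 [0.0895 0.1    0.1021] [-0.007  0.033]
wrist rod 675 [0.0828 0.0997 0.1018] [-0.004  0.033]
top handle 29 [0.0967 0.1012 0.1045] [-0.034 -0.02 ]
top frame/bar 38 [0.099  0.1021 0.1058] [-0.034  0.002]
top rod 16 [0.0953 0.0993 0.103 ] [-0.034 -0.028]
top rod 15 [0.0945 0.0991 0.1029] [-0.034 -0.028]
```

View pics/s8c.png

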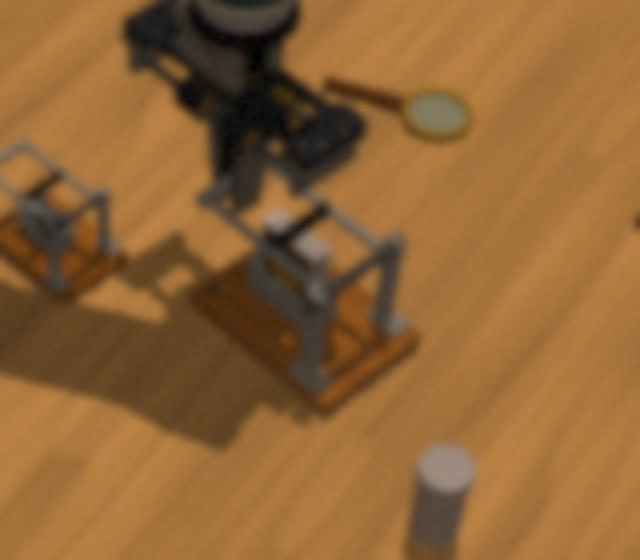

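The force jumped to 23 N, so the bail is on its stop. The rods read level, with the bar across the frame at (300,230) in the crop. I'll release, back off upwards and check.

```bash
python3 -m jog '0 0 0 0 0 0;0 0 0 0 0 0;0 0 0 0 0 0;0 0 0 0 0 0;0 0 0 0 0 0' .6; python3 -m jog '0 0 -.1 0 0 0;0 0 -.3 0 0 0;0 0 -.6 0 0 0;0 0 -.9 0 0 0;0 0 -1 0 0 0;0 0 -1 0 0 0;0 0 -1 0 0 0;0 0 -1 0 0 0'; python3 - <<'E'
from h import *
a=np.radians(-12.4);u=np.array([np.cos(a),np.sin(a)]);v=np.array([-u[1],u[0]]);o=np.array([.5553,.1398])
for n in('scene','wrist'):
    p,d=snapshot(n);W=cloud(n,d);save(n+'9',p);W=W.reshape(-1,3);q=np.c_[(W[:,:2]-o)@u,(W[:,:2]-o)@v,W[:,2]]
    for nm,x,y in(('handle',-.067,.015),('bar',0,.007),('frame',-.02,.007),('frame',.02,.007),('rods',.03,.036),('rods',-.035,.036)):
        h=q[(abs(q[:,0]-x)<.008)&(abs(q[:,1])<y)&(q[:,2]>.075)&(q[:,2]<.14)]
        if len(h)>3: print(n,nm,x,len(h),np.percentile(h[:,2],[5,50,95]).round(4))
E
```

```text
clock: 25.52
tool_pos: [0.4885, 0.1541, 0.0434]
tcp_rot: [-2.446, -1.968, 0.005]
ft_force: [-6.6, 0.1, 3.9]
gripper_width: 0.598
grasp_force: 2.7
clock: 26.52
tool_pos: [0.4896, 0.1536, 0.2424]
tcp_rot: [2.448, 1.969, -0.004]
ft_force: [-0.5, -0.8, -0.8]
gripper_width: 0.603
grasp_force: 0.0
scene handle -0.067 33 [0.0976 0.1035 0.1077]
scene bar 0 23 [0.0924 0.1022 0.1067]
scene frame -0.02 15 [0.091  0.0946 0.096 ]
scene frame 0.02 22 [0.0902 0.0929 0.0954]
scene rods 0.03 66 [0.0788 0.0948 0.1042]
scene rods -0.035 25 [0.1004 0.1025 0.1058]
wrist handle -0.067 210 [0.1005 0.1027 0.1045]
wrist bar 0 132 [0.0921 0.1026 0.1046]
wrist frame -0.02 141 [0.0805 0.092  0.0933]
wrist frame 0.02 129 [0.0907 0.0918 0.0931]
wrist rods 0.03 237 [0.0904 0.1004 0.1026]
wrist rods -0.035 154 [0.0997 0.1012 0.1025]
```

View pics/wrist9.png

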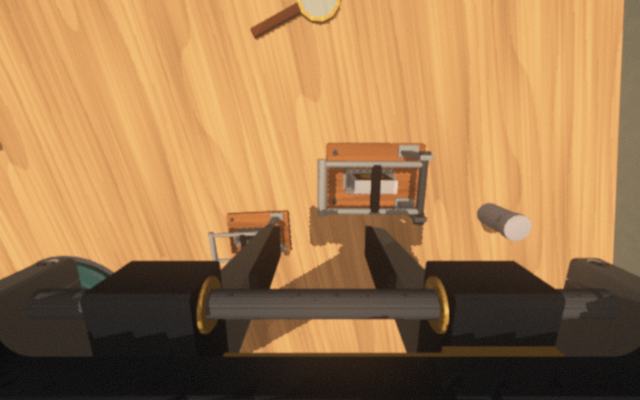

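The bail is level over the frame, with the bar at (376,188). The frame's top is at 92 mm, which means fully home, and the tool is clear.

```bash
python3 -c "
from station import *
print(finish_job())"
```

```text
the job is handed in; nothing more can be done
None
```

The frame is upright in the clamp's slot, released before the bail was moved; the bail is shut on its stop with the frame pressed fully home, and the job was handed in at about 27 s.

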